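# Key the index plate and dock it

### The job

Turn the round index plate by its upright pin until its one flat edge matches the straight fence of the slot, then push the carriage fully home so that the keyed plate sits in the slot. Leave the cup, the wide roll of tape and the spring clamp where they are.

Things in the scene. Friction and masses are not known exactly. Their poses are not given: they have to be found in the camera images.
- dock: fixed grey base plate, 300 x 170 x 12 mm, with dark steel walls (tops 46 mm above the table) on its far half that form a slot open to the near end. Origin: centre of its underside, on the table. x: the way the carriage slides home into the slot; y: towards the straight fence; z up
- carriage (a joint): slide of the carriage, in m: 0 = fully out (near end), 0.100 = fully home (end stop). It moves along the dock's +x with about 4 N of friction and stays where it is left. The plate's axis stands at dock x = -0.045 + this value, y = 0
- tab (a point): middle of the near face of the carriage's upright push tab, 45 mm above the table; the tab is 50 mm wide (dock y), 12 mm thick, stands 80 mm behind the plate's axis, and its top is 62 mm above the table. Push it along dock +x. Axes as the dock's
- plate (a joint): turn of the index plate about its upright axis, in rad, anticlockwise from above: at 0 and at 6.283 its flat faces the fence; range -0.5 to 6.78. It starts 1.2 rad or more from the match, stays where left (0.06 N m friction). The flared mouth corrects up to 0.15 rad as the carriage is pushed; when well off, the round rim strikes the fence and the carriage stops well short
- flat (a point): middle of the plate's flat edge, 36 mm above the table. The plate is a plain steel disc, 120 mm in diameter, 18 mm thick (27 to 45 mm above the table), with one flat cut 42 mm from its axis (86 mm long); a short dark line on top runs to the flat. Its y axis points out of the flat
- pin (a point): point on the axis of the upright steel turning pin, 77 mm above the table. The pin is 16 mm in diameter, stands on the plate 42 mm from the plate's axis, opposite the flat, and its top is 101 mm above the table
- cup_mid (a point): centre of the loose clear plastic mixing cup, 66 mm across, 62 mm high; a bystander
- clamp_mid (a point): centre of the loose orange spring clamp, 52 x 110 x 19 mm, lying flat; a bystander
- fence (a point): middle of the inner face of the straight fence, the slot's wall on the dock's +y side, 29 mm above the table. The face lies 43.5 mm from the slide's centre line and is about 96 mm long, with a flared mouth at its near end. The opposite wall and the back stop have clearance. Axes as the dock's
- tape_mid (a point): centre of the loose wide roll of yellow tape, lying flat beside the dock, 86 mm across, 50 mm high; a bystander

How it is judged:
At the end, for the whole second after the job is handed in: The carriage is within 6 mm of fully home and at rest, with the plate's flat facing the fence, within 0.12 rad of parallel (value of joint carriage above 0.094 m and y of flat in the frame of dock above 0.038 m and angle between the y axis of flat and the y axis of dock, either way round below 0.12 rad and velocity of joint carriage between -0.01 and 0.01 m/s); the robot touches nothing.
It fails at once if the mixing cup is moved more than 30 mm (distance of cup_mid from where it was at the start of the episode above 0.03 m).
It fails at once if the wide roll of tape is moved more than 30 mm (distance of tape_mid from where it was at the start of the episode above 0.03 m).
It fails at once if the spring clamp is moved more than 30 mm (distance of clamp_mid from where it was at the start of the episode above 0.03 m).
It also fails if it takes over 48 s, if anything falls off the work surface, if the arm or the gripper's body presses on something with over 40 N, if the wrist force passes 120 N, or if a joint passes its speed limit or range.

### The arm

A 6-joint arm with a two-finger parallel gripper is mounted at the origin on a cart in front of the work surface, level with it; the furniture and walls round the work are solid. World frame = base frame: x ahead of the robot, y to its left, z up, the work surface at z = 0. Lengths are in m, angles in rad, forces in N, time in s.
With the tool pointing down it reaches from about 0.35 to 0.85 m from the base axis. Payload 8.1 kg.
Tool frame: the origin (TCP) lies at the very end of the fingers, on their centre line; the grasp point (between the pads) lies 19 mm behind it; z points along the fingers, y is the direction in which the jaws open and shut (so a half turn about z gives the same grasp; the last joint's range is limited). The gripper opens to 93 mm and grips with 3 to 60 N. Pads are 15 mm wide; open, the fingers measure 128 mm over their backs; the gripper's body (75 mm by 188 mm) begins 65 mm behind the grasp point.
Start: joints at [-1.273, 0.13, 1.488, -0, 1.523, -0.085], TCP at [0.224, -0.557, 0.219] pointing down, gripper open.
Joint ranges: [-2.96, 2.96], [-0.89, 2.26], [0.02, 2.5], [-1.34, 4.48], [0, 2.73], [-2.66, 2.66]. Speed limits (rad/s): [2.39, 2.39, 2.79, 3.14, 3.14, 3.14].

### API

Orientations are given as a rotation vector (axis times angle).
In Python, from plant import robot gives the robot as it stands.
- The arm moves only by the tool jog_arm, never from a script. Its argument "commands" is a list of rows, each a list of 3 entries, a list of its own where there are three numbers: the shift along the world's x, y, z scaled (see below), then the turn, a rotation vector about the world's x, y, z scaled (see below), then the closure, from -1 (fully open) to 1 (shut), so that 0 is half open. In form: [[[tx, ty, tz], [ax, ay, az], hand], ...]. A call has 1 to 10 rows; each row is the pose to reach, as a shift and turn from the pose measured when the call began, turning the shorter way round; what a row does not reach only later rows make up. The controller multiplies each number of a shift by 0.6 m and each number of a turn by 2 pi rad. A row lasts 1/8 s, in which the tool goes at most 62.5 mm and 10.7 degrees, less where a joint would pass 70% of its speed; a pose out of reach is approached as far as the arm can. A call with a number of a shift or a turn outside -1 to 1 is refused whole. A call with a gripper value outside its range is refused whole. The fingers move at their own pace and stop on an object; "newtons" is the grip in N (left out, the last holds). Time passes only in rows, so rows that repeat a pose let the fingers close. It gives the time, the measured TCP pose, the force and the opening at its end, in the units of the state.
- robot.read_state(): the state, without advancing time (a new reading comes with each control period).
- robot.read_camera(name): name is "scene" or "side" or "wrist"; returns a dict with "pixels" (420x560x3 uint8, red, green, blue), "fovy" (degrees; the focal length in pixels is half the picture's height over the tangent of half this angle, whatever the lens; pixels are square), "cx", "cy" (the principal point, pixels), "rvec" (rotation vector, rad) and "tvec" (3), from world to camera coordinates, as OpenCV has them; the wrist camera has in their place "tool_from_camera" (4x4, takes a point from camera to tool coordinates, whose origin is the TCP and whose axes are the flange's). Camera axes: x right, y down, z forward; pixel columns grow to the right and rows downward; lengths in m; the calibration is good to about 2 mm. A picture is of the moment at which its call begins: read the wrist's pose just before it. There is no depth.
- robot.close_job(): hands the job in, once; it reports no verdict.
Trained networks look in the newest picture that a camera, given by its name, has taken for a name from the list of things; names that differ only in an ending like _2 or _b are one class to them, and where a whole thing is asked for, a point or a joint stands for the part that bears it (a point fixed in the world has none). Each returns a list of dicts, best first, with "p" (0 to 1); they miss things now and then, are a little off and sometimes report something else, mostly with a low value. They report only what shows in the picture. A call takes as long as a camera call.
- robot.trace(camera, name): "pixels" (420x560 bool, what is visible of it) and "uv" ([column, row] in pixels, amid what is visible of it).
The state is a dict: "t": time; "q": joint angles; "dq": joint speeds; "joint_torque": joint torques, N m; "tool_pos": TCP position; "orientation": TCP orientation; "force": force on the tool from outside, world axes, zero at the start; "wrist_torque": the same for the moment, N m; "opening": finger opening in m.
Only numpy, scipy, OpenCV 4.12 (cv2) and the standard library are available. Lean on these libraries where they do the work, as an engineer would, in place of code of your own. Each camera call takes 0.05 s, during which the arm holds its last target.

## Working session

There is one attempt and no reset: what is moved stays moved. The work goes in short steps, Python scripts to look and compute and a tool call to move; the robot and the scene stay as the last step left them, time stands still between calls to the robot, and variables do not carry over. Pictures are saved under pics/ and viewed, and the job is handed in when it is done.

Besides the shell and the picture viewer there is one more tool, called as name([rows], argument=value, ...), one row to a line, values as JSON. jog_arm: Moves the arm, as the interface text tells. Shifts and turns lie within -1 to 1; 1 stands for 0.6 m of shift or 2 pi rad of turn. Its arguments: {"type":"object","properties":{"commands":{"type":"array"},"newtons":{"type":"number"}},"required":["commands"]}

```bash
mkdir -p pics
cat > h.py <<'E'
from plant import robot
import numpy as np, cv2
def snap(n,f):
    c=robot.read_camera(n); cv2.imwrite('pics/'+f,c['pixels'][:,:,::-1]); return c
def K(c):
    f=210/np.tan(np.radians(c['fovy'])/2); return np.array([[f,0,c['cx']],[0,f,c['cy']],[0,0,1]])
def onz(c,uv,z):
    R,_=cv2.Rodrigues(np.array(c['rvec'],float)); t=np.array(c['tvec'],float).ravel()
    d=R.T@np.linalg.solve(K(c),[uv[0],uv[1],1]); o=-R.T@t
    return o+d*(z-o[2])/d[2]
def proj(c,P):
    return cv2.projectPoints(np.array(P,float).reshape(-1,1,3),np.array(c['rvec'],float),np.array(c['tvec'],float),K(c),None)[0].reshape(-1,2)
def tri(c1,u1,c2,u2):
    Ps=[]
    for c in (c1,c2):
        R,_=cv2.Rodrigues(np.array(c['rvec'],float)); Ps.append(K(c)@np.hstack([R,np.array(c['tvec'],float).reshape(3,1)]))
    X=cv2.triangulatePoints(Ps[0],Ps[1],np.array(u1,float).reshape(2,1),np.array(u2,float).reshape(2,1)).ravel(); return X[:3]/X[3]
E
python3 - <<'E'
from h import *
import pickle
d={}
for n in('scene','side'):
    c=snap(n,n+'0.png'); d[n]=c
    print(n,c['fovy'],c['cx'],c['cy'],c['rvec'],c['tvec'])
    for k in('dock','carriage','plate','pin','cup_mid','clamp_mid','tape_mid'):
        r=robot.trace(n,k); print(k,[(x['p'],x['uv'],x['pixels'].sum()) for x in r[:2]])
pickle.dump(d,open('c0.pkl','wb'))
print(robot.read_state())
E
```

```text
scene 50.88968311585514 280.0865761108915 218.51475446485753 [ 0.68482474 -2.70329993  0.9794502 ] [0.67216538 0.06800991 1.13181525]
dock [(0.63, [284.1, 241.2], np.int64(6634))]
carriage [(0.83, [304.5, 237.5], np.int64(1661)), (0.22, [313.5, 327.9], np.int64(838))]
plate [(0.76, [298.3, 234.6], np.int64(1356))]
pin [(0.89, [299.8, 237.3], np.int64(1406))]
cup_mid [(0.97, [312.8, 329.5], np.int64(898))]
clamp_mid [(0.58, [304.3, 235.3], np.int64(1703)), (0.57, [382.8, 196.9], np.int64(369))]
tape_mid [(0.83, [280.9, 169.9], np.int64(768))]
side 53.4460225453211 279.0133319828009 208.92117190259395 [ 0.6810761  -2.27492418  1.51193805] [0.66132315 0.10391671 0.93138039]
dock [(0.86, [281.9, 239.6], np.int64(5645))]
carriage [(0.8, [303.4, 230.9], np.int64(1431))]
plate [(0.73, [298.2, 226.3], np.int64(1136))]
pin [(0.82, [299.5, 228.9], np.int64(1178))]
cup_mid [(0.9, [303.9, 289.7], np.int64(1339))]
clamp_mid [(0.71, [387.2, 216.8], np.int64(466))]
tape_mid [(0.58, [284.7, 195.1], np.int64(640))]
{'t': 0.8, 'q': array([-1.27338434e+00,  1.30350455e-01,  1.48818655e+00, -7.62430755e-06,
        1.52297537e+00, -8.54011573e-02]), 'dq': array([ 0.00028689, -0.00019366,  0.00035662, -0.00114568,  0.00054457,
        0.00301701]), 'joint_torque': array([-1.41544391e-03, -5.59708214e+01, -4.92023849e+01,  7.66403018e-02,
        2.23467353e-02,  6.71884308e-06]), 'tool_pos': array([ 0.22414349, -0.55658698,  0.21867224]), 'orientation': array([3.08414042e+00, 5.97641711e-01, 1.44742266e-06]), 'force': array([ 0.78948217, -0.27584332, -0.23353864]), 'wrist_torque': array([-0.00083739, -0.08622736,  0.04354611]), 'opening': 0.09280198424375624}
```

Run:
```python
import cv2
for n in('scene','side'):
    a=cv2.imread(f'pics/{n}0.png'); a=a[130:360,190:430]
    cv2.imwrite(f'pics/{n}0z.png',cv2.resize(a,None,fx=2.6*1,fy=2.6,interpolation=cv2.INTER_CUBIC))
```

```text
(no output)
```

View pics/scene0.png

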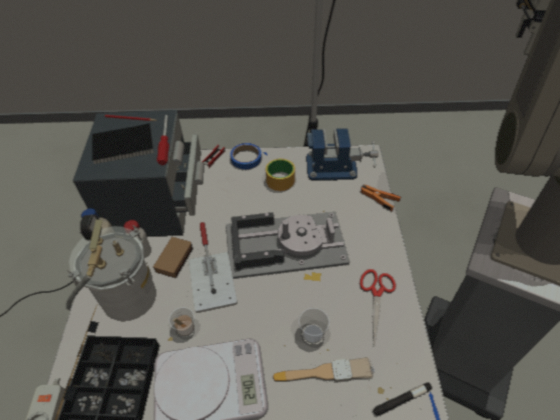

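View pics/scene0z.png

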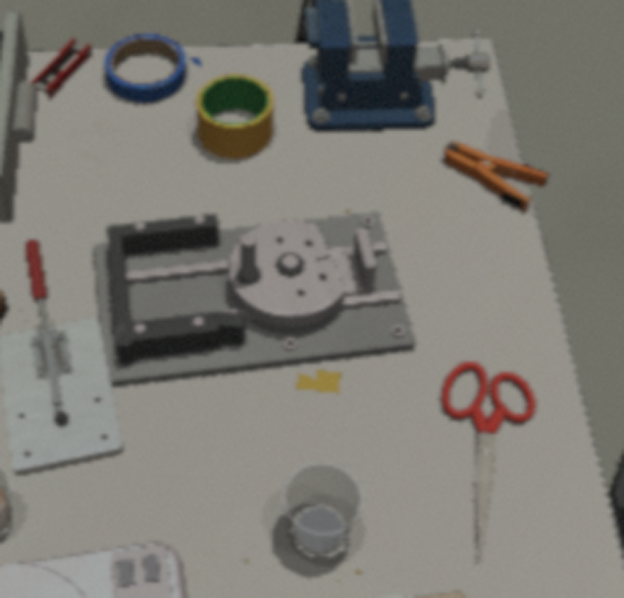

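View pics/side0z.png

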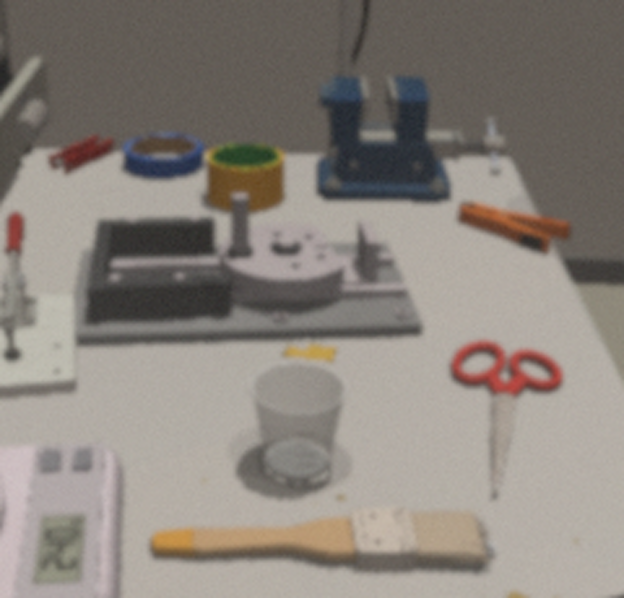

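The scene view shows the dock with its open end on the right, towards the robot. The fence with the flared mouth is the lower wall. The pin top is at about (286,222) and the flat faces right (dock -x), so the plate is at about +1.5 rad. The cup, tape and clamp are all clear of the dock. Next I'll measure.

Run:
```python
from h import *
import pickle
from scipy.optimize import least_squares
d=pickle.load(open('c0.pkl','rb')); s,e=d['scene'],d['side']
z=lambda x,y:np.array([190+x/2.6,130+y/2.6])
print('pintop',tri(s,z(249,238),e,z(240,197)))
print('hub',tri(s,z(291,261),e,z(287,242)))
print('tabtop', onz(s,z(362,232),.062), onz(e,z(363,225),.062))
co=[((412,347),(-.15,.085)),((113,382),(.15,.085)),((97,245),(.15,-.085)),((378,213),(-.15,-.085))]
coe=[((420,328),(-.15,.085)),((78,340),(.15,.085))]
def P(p,l,zz): c,sn=np.cos(p[2]),np.sin(p[2]); return [p[0]+c*l[0]-sn*l[1],p[1]+sn*l[0]+c*l[1],zz]
for a,l in co: print(onz(s,z(*a),.012))
def res(p): 
    r=[]
    for a,l in co: r+=list(proj(s,P(p,l,.012))[0]-z(*a))
    for a,l in coe: r+=list(proj(e,P(p,l,.012))[0]-z(*a))
    return r
f=least_squares(res,[.55,0,0]); print(f.x,np.degrees(f.x[2]),np.round(f.fun,1))
p=f.x
for nm,l in (('axis0',(-.045,0)),('fence',(.05,.0435))): print(nm,P(p,l,0)[:2])
# overlay
for n,c in d.items():
    im=cv2.resize(c['pixels'][:,:,::-1],None,fx=2,fy=2,interpolation=cv2.INTER_CUBIC)
    def dr(pts,col,cl=True):
        q=proj(c,pts)*2+.5; cv2.polylines(im,[q.astype(np.int32)],cl,col,1)
    dr([P(p,l,.012) for l in((-.15,-.085),(.15,-.085),(.15,.085),(-.15,.085))],(0,255,0))
    dr([P(p,(-.045+.06*np.cos(a),.06*np.sin(a)),.045) for a in np.linspace(0,6.28,50)],(0,0,255))
    dr([P(p,(-.045-.08+dx,dy),.062) for dx,dy in((0,-.025),(0,.025),(.012,.025),(.012,-.025))],(255,0,0))
    dr([P(p,(-.045+.042*np.cos(.1)*1+.008*np.cos(a),.008*np.sin(a)),.101) for a in np.linspace(0,6.28,30)],(0,255,255))
    dr([P(p,(0,.0435),.046),P(p,(.1,.0435),.046)],(255,255,0),False)
    cv2.imwrite(f'pics/{n}_ov.png',cv2.resize(im[300:640,420:780],None,fx=1.7,fy=1.7))
```

```text
pintop [0.57778587 0.31156933 0.09934143]
hub [0.54631559 0.28402539 0.0531449 ]
tabtop [0.49938327 0.22632727 0.062     ] [0.4967682  0.23069652 0.062     ]
[0.41233609 0.29416897 0.012     ]
[0.64230122 0.4616927  0.012     ]
[0.7464168 0.3297921 0.012    ]
[0.51001419 0.15514486 0.012     ]
[0.57708841 0.30880784 0.64297163] 36.83956067696117 [ 3.5 -1.2 -2.5  0.9 -0.7  0.   1.3 -0.8  2.4 -1.  -3.7 -1. ]
axis0 [np.float64(0.5410741194546099), np.float64(0.2818269016640651)]
fence [np.float64(0.591022718720903), np.float64(0.3736004677456731)]
```

View pics/scene_ov.png

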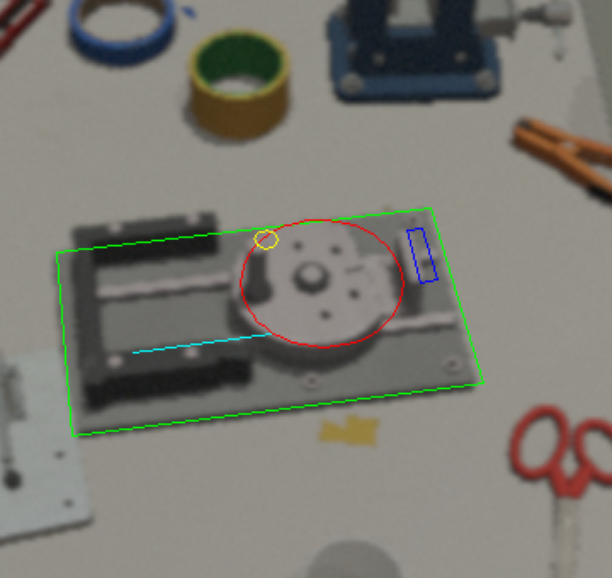

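View pics/side_ov.png

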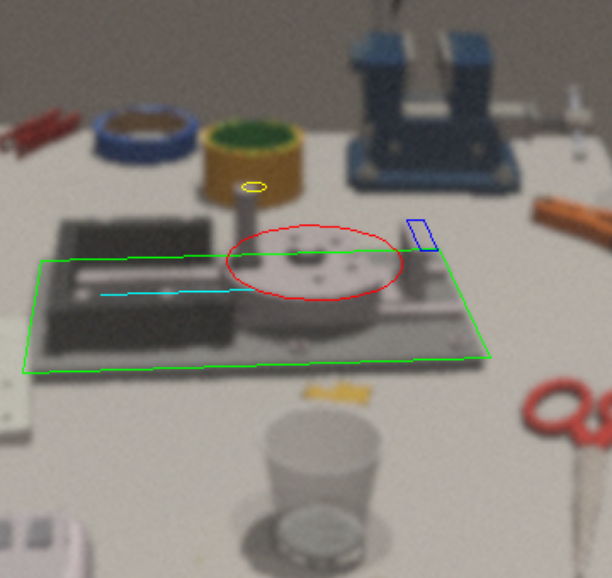

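Measurements agree with the text: pin top z = 0.099, pin-to-axis distance 42 mm, and plate axis at (0.546, 0.284). The dock yaw is about 36.8°, which puts the plate at about +1.64 rad. I'll move above the pin and refine with the wrist camera.

jog_arm([
  [[0.03, 0.05, 0.1], [0, 0, 0], -1],
  [[0.1, 0.2, 0.17], [0, 0, 0], -1],
  [[0.2, 0.4, 0.17], [0, 0, 0], -1],
  [[0.25, 0.6, 0.17], [0, 0, 0], -1],
  [[0.3, 0.8, 0.17], [0, 0, 0], -1],
  [[0.35, 1, 0.17], [0, 0, 0], -1],
  [[0.35, 1, 0.17], [0, 0, 0], -1],
  [[0.35, 1, 0.17], [0, 0, 0], -1],
  [[0.35, 1, 0.17], [0, 0, 0], -1],
  [[0.35, 1, 0.17], [0, 0, 0], -1],
])

```text
t: 2.05
tool_pos: [0.4202, -0.0027, 0.32]
orientation: [3.084, 0.597, 0.002]
force: [0.8, -0.5, 0.3]
opening: 0.0929
```

jog_arm([
  [[0.08, 0.16, 0], [0, 0, 0], -1],
  [[0.16, 0.32, 0], [0, 0, 0], -1],
  [[0.22, 0.47, 0], [0, 0, 0], -1],
  [[0.22, 0.47, 0], [0, 0, 0], -1],
  [[0.22, 0.47, 0], [0, 0, 0], -1],
  [[0.22, 0.47, 0], [0, 0, 0], -1],
  [[0.22, 0.47, 0], [0, 0, 0], -1],
])

```text
t: 2.92
tool_pos: [0.5521, 0.2791, 0.3196]
orientation: [3.083, 0.598, 0.001]
force: [0.1, -0.9, -0.1]
opening: 0.0927
```

```bash
cat >> h.py <<'E'
def wsnap(f):
    s=robot.read_state(); c=snap('wrist',f)
    R,_=cv2.Rodrigues(np.array(s['orientation'],float)); T=np.eye(4); T[:3,:3]=R; T[:3,3]=s['tool_pos']
    M=np.linalg.inv(T@np.array(c['tool_from_camera']))
    c['rvec']=cv2.Rodrigues(M[:3,:3])[0].ravel(); c['tvec']=M[:3,3]; return c,s
E
python3 - <<'E'
from h import *
import pickle
c,s=wsnap('w1.png'); pickle.dump(c,open('w1.pkl','wb')); print(s['t'],s['tool_pos'],s['orientation'],s['q'],c['tool_from_camera'])
im=cv2.imread('pics/w1.png'); cv2.imwrite('pics/w1b.png',cv2.resize(im,None,fx=1.42,fy=1.42,interpolation=cv2.INTER_CUBIC))
E
```

```text
2.925 [0.55207153 0.27913633 0.31960707] [3.08296013e+00 5.98090635e-01 7.69981109e-04] [ 3.86022951e-01  1.62797169e-01  1.27066131e+00 -1.23841413e-03
  1.70787584e+00  1.57341270e+00] [[-4.33007311e-04 -9.59347702e-01 -2.82226502e-01  7.88007173e-02]
 [ 9.99999904e-01 -3.96260655e-04 -1.87280500e-04 -6.81027265e-04]
 [ 6.78318593e-05 -2.82226556e-01  9.59347782e-01 -1.64447797e-01]
 [ 0.00000000e+00  0.00000000e+00  0.00000000e+00  1.00000000e+00]]
```

View pics/w1b.png

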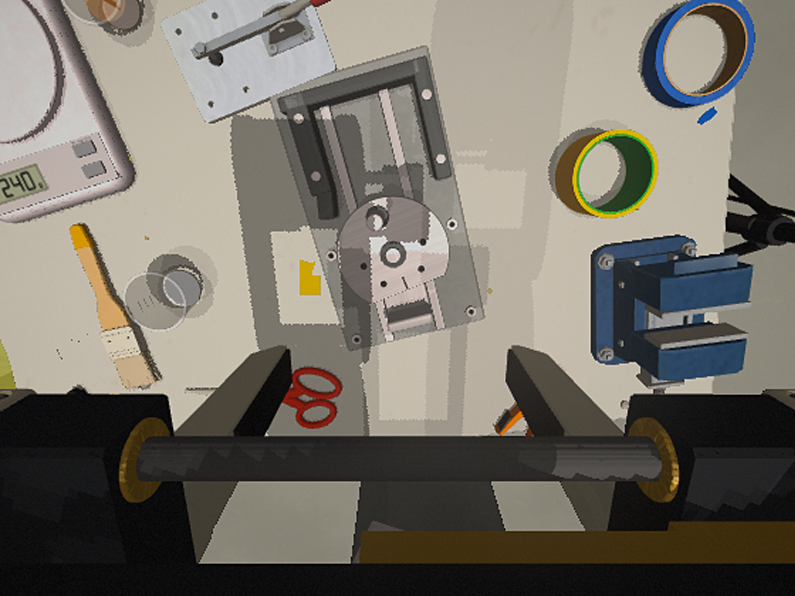

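The wrist view shows the plate's hub at (392,254) in the enlarged picture, the pin near (378,215), and the dark line running down to the flat at (405,285). I'll zoom in for exact points.

Run:
```python
import cv2
im=cv2.imread('pics/w1.png')[20:260,180:360]
cv2.imwrite('pics/w1z.png',cv2.resize(im[100:],None,fx=4,fy=4,interpolation=cv2.INTER_CUBIC))
cv2.imwrite('pics/w1y.png',cv2.resize(im,None,fx=2.5,fy=2.5,interpolation=cv2.INTER_CUBIC))
```

```text
(no output)
```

View pics/w1z.png

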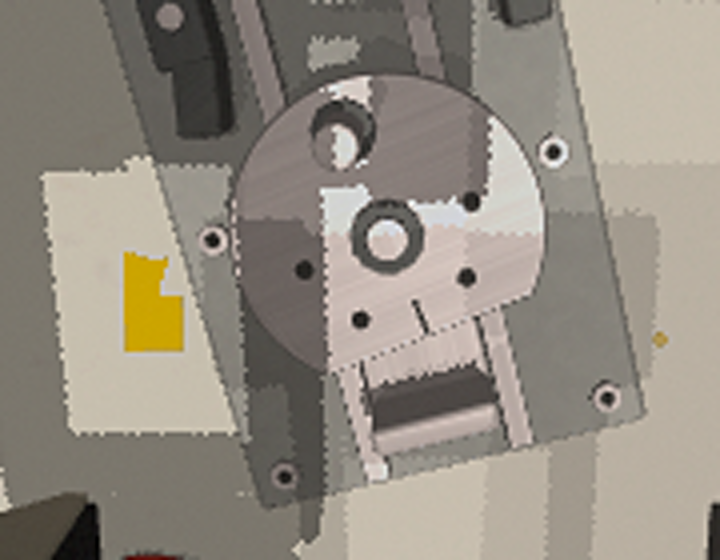

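View pics/w1y.png

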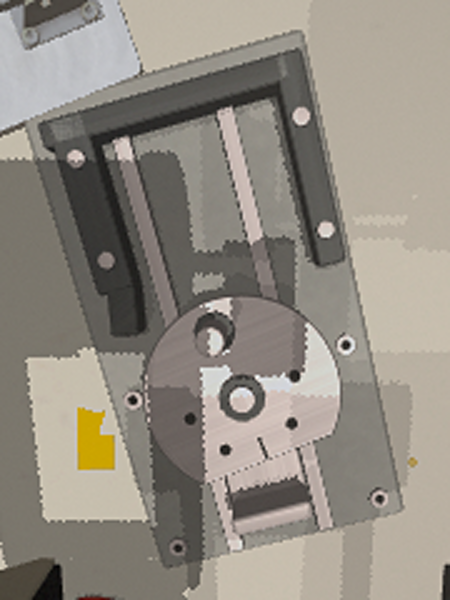

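Run:
```python
from h import *
import pickle
from scipy.optimize import least_squares
w=pickle.load(open('w1.pkl','rb')); d=pickle.load(open('c0.pkl','rb')); s,e=d['scene'],d['side']
z=lambda x,y:np.array([190+x/2.6,130+y/2.6]); y5=lambda x,y:np.array([180+x/2.5,20+y/2.5]); z4=lambda x,y:np.array([180+x/4,120+y/4])
co=[((27,122),(.15,.085)),((300,32),(.15,-.085)),((403,511),(-.15,-.085)),((165,567),(-.15,.085))]
for a,l in co: print(onz(w,y5(*a),.012))
def P(p,l,zz): c,sn=np.cos(p[2]),np.sin(p[2]); return [p[0]+c*l[0]-sn*l[1],p[1]+sn*l[0]+c*l[1],zz]
f=least_squares(lambda p:np.concatenate([proj(w,P(p,l,.012))[0]-y5(*a) for a,l in co]),[.55,.3,.64]); p=f.x
print(p,np.degrees(p[2]),np.round(f.fun,1),'axis0',P(p,(-.045,0),0)[:2])
print('hub',tri(w,z4(387,238),e,z(287,242)),tri(w,z4(387,238),s,z(291,261)))
for zz in(.045,.050,.055): 
    h=onz(w,z4(387,238),zz); print('hub z',zz,h)
for t in [(345,148),(343,135)]: print('pin',[onz(w,z4(*t),zz) for zz in(.045,.101)],tri(w,z4(*t),e,z(240,197)),tri(w,z4(*t),s,z(249,238)))
a,b=onz(w,z4(330,372),.045),onz(w,z4(532,295),.045); print('flat',a,b,np.linalg.norm(a-b),'normal deg',np.degrees(np.arctan2((b-a)[1],(b-a)[0])))
print('line',onz(w,z4(415,300),.045),onz(w,z4(426,332),.045))
print('tabtop',onz(w,z4(378,445),.062),onz(w,z4(497,410),.062))
```

```text
[0.64711495 0.45875346 0.012     ]
[0.74940437 0.32929483 0.012     ]
[0.51176931 0.15294996 0.012     ]
[0.4134704  0.28790379 0.012     ]
[0.57941278 0.30646786 0.64002065] 36.67048232579776 [-3.2 -2.8  1.2 -0.4  1.8  1.9  0.5  3.1] axis0 [np.float64(0.5433190240356477), np.float64(0.27959331921037134)]
hub [0.54719993 0.28297497 0.05238969] [0.54816088 0.28363959 0.05118644]
hub z 0.045 [0.54809226 0.28405867 0.045     ]
hub z 0.05 [0.54896562 0.2843473  0.05      ]
hub z 0.055 [0.54983898 0.28463592 0.055     ]
pin [array([0.57337662, 0.31073498, 0.045     ]), array([0.57993342, 0.31056528, 0.101     ])] [0.57884269 0.31000818 0.0985691 ] [0.57915066 0.31034862 0.09711571]
pin [array([0.57749604, 0.31311392, 0.045     ]), array([0.58352745, 0.3126408 , 0.101     ])] [0.58019173 0.3105452  0.0983199 ] [0.58037613 0.31085399 0.09667196]
flat [0.49104982 0.28511172 0.045     ] [0.54831605 0.22476831 0.045     ] 0.08319104148365207 normal deg -46.49876348971633
line [0.52989269 0.26532693 0.045     ] [0.51978677 0.2566637  0.045     ]
tabtop [0.4759846 0.2587983 0.062    ] [0.50572143 0.22241893 0.062     ]
```

The three views agree to 1–2 mm: axis (0.548, 0.284), pin (0.5795, 0.311), dock yaw 36.7°. The plate is about 95° off. I'll go down on the pin and close lightly.

jog_arm([
  [[0.046, 0.053, -0.05], [0, 0, 0], -1],
  [[0.046, 0.053, -0.15], [0, 0, 0], -1],
  [[0.046, 0.053, -0.25], [0, 0, 0], -1],
  [[0.046, 0.053, -0.33], [0, 0, 0], -1],
  [[0.046, 0.053, -0.38], [0, 0, 0], -1],
  [[0.046, 0.053, -0.423], [0, 0, 0], -1],
  [[0.046, 0.053, -0.423], [0, 0, 0], -1],
  [[0.046, 0.053, -0.423], [0, 0, 0], -1],
], newtons=12)

```text
t: 3.98
tool_pos: [0.5809, 0.3099, 0.069]
orientation: [3.084, 0.595, 0.007]
force: [0.8, 0.3, -0.0]
opening: 0.0931
```

jog_arm([
  [[0, 0, 0], [0, 0, 0], 0.6],
  [[0, 0, 0], [0, 0, 0], 1],
  [[0, 0, 0], [0, 0, 0], 1],
  [[0, 0, 0], [0, 0, 0], 1],
], newtons=12)

```text
t: 4.47
tool_pos: [0.5808, 0.31, 0.069]
orientation: [3.084, 0.595, 0.007]
force: [-0.4, 0.2, -0.3]
opening: 0.0577
```

jog_arm([
  [[0, 0, 0], [0, 0, 0], 1],
  [[0, 0, 0], [0, 0, 0], 1],
  [[0, 0, 0], [0, 0, 0], 1],
  [[0, 0, 0], [0, 0, 0], 1],
  [[0, 0, 0], [0, 0, 0], 1],
  [[0, 0, 0], [0, 0, 0], 1],
], newtons=12)

```text
t: 5.22
tool_pos: [0.5811, 0.3105, 0.0692]
orientation: [-3.084, -0.596, -0.008]
force: [1.1, 3.2, -1.4]
opening: 0.0156
```

The pin is gripped with an opening of 15.6 mm. Now I'll turn it clockwise along the arc, about half way first.

jog_arm([
  [[0.003, -0.005, 0], [0, 0, -0.008], 1],
  [[0.0055, -0.009, 0], [0, 0, -0.016], 1],
  [[0.008, -0.015, 0], [0, 0, -0.024], 1],
  [[0.0107, -0.0202, 0], [0, 0, -0.032], 1],
  [[0.0125, -0.026, 0], [0, 0, -0.04], 1],
  [[0.0138, -0.032, 0], [0, 0, -0.048], 1],
  [[0.0148, -0.0442, 0], [0, 0, -0.056], 1],
  [[0.0138, -0.0563, 0], [0, 0, -0.064], 1],
  [[0.0138, -0.0563, 0], [0, 0, -0.068], 1],
])

```text
t: 6.35
tool_pos: [0.5896, 0.276, 0.0692]
orientation: [3.139, -0.074, 0.009]
force: [2.2, -0.0, -1.0]
opening: 0.0156
```

jog_arm([
  [[-0.0018, -0.005, 0], [0, 0, -0.01], 1],
  [[-0.0035, -0.0107, 0], [0, 0, -0.02], 1],
  [[-0.006, -0.016, 0], [0, 0, -0.03], 1],
  [[-0.0087, -0.0217, 0], [0, 0, -0.04], 1],
  [[-0.0157, -0.0317, 0], [0, 0, -0.05], 1],
  [[-0.0215, -0.038, 0], [0, 0, -0.06], 1],
  [[-0.0275, -0.0428, 0], [0, 0, -0.06], 1],
  [[-0.0275, -0.0428, 0], [0, 0, -0.06], 1],
])

```text
t: 7.35
tool_pos: [0.5728, 0.2501, 0.0692]
orientation: [3.069, -0.659, 0.008]
force: [1.2, 1.2, -1.5]
opening: 0.0156
```

Run:
```python
from h import *
import pickle
print(robot.read_state()['q'])
d={}
for n in('scene','side'): d[n]=snap(n,n+'1.png')
pickle.dump(d,open('c1.pkl','wb'))
im=cv2.imread('pics/scene1.png')[180:300,210:370]; cv2.imwrite('pics/scene1z.png',cv2.resize(im,None,fx=4.5,fy=4.5,interpolation=cv2.INTER_CUBIC))
```

```text
[ 0.33278046  0.30817699  1.56421675 -0.00533288  1.2666219   2.32798787]
```

View pics/scene1z.png

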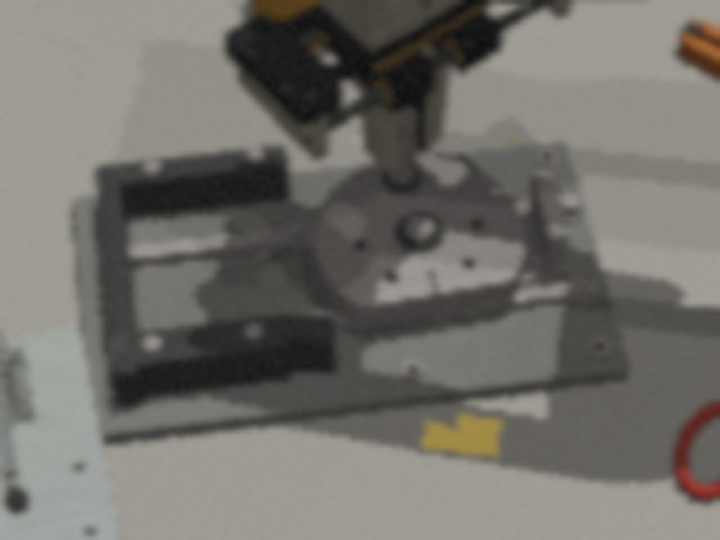

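The flat now faces the fence, with its edge at about (365,305)–(525,275) in the zoomed picture. I'll let go, rise, and measure with the wrist camera.

jog_arm([
  [[0, 0, 0], [0, 0, 0], 0.5],
  [[0, 0, 0], [0, 0, 0], 0],
  [[0, 0, 0], [0, 0, 0], -0.2],
  [[0, 0, 0.05], [0, 0, 0], -0.3],
  [[0, 0, 0.14], [0, 0, 0.03], -0.3],
  [[-0.02, 0.01, 0.24], [0, 0, 0.06], -0.3],
  [[-0.04, 0.02, 0.34], [0, 0, 0.09], -0.3],
  [[-0.07, 0.03, 0.4], [0, 0, 0.12], -0.3],
  [[-0.07, 0.03, 0.4], [0, 0, 0.14], -0.3],
  [[-0.07, 0.03, 0.4], [0, 0, 0.14], -0.3],
])

```text
t: 8.7
tool_pos: [0.5308, 0.2683, 0.3098]
orientation: [3.06, 0.71, 0.01]
force: [-0.1, -1.0, -0.4]
opening: 0.0606
```

Run:
```python
from h import *
import pickle
c,s=wsnap('w2.png'); pickle.dump(c,open('w2.pkl','wb')); print(s['t'],s['tool_pos'],s['orientation'],s['opening'])
im=cv2.imread('pics/w2.png'); cv2.imwrite('pics/w2b.png',im)
h=proj(c,[.548,.284,.045])[0]; print(h)
x,y=int(h[0])-90,max(0,int(h[1])-70); print(x,y)
cv2.imwrite('pics/w2z.png',cv2.resize(im[y:y+140,x:x+180],None,fx=4,fy=4,interpolation=cv2.INTER_CUBIC))
```

```text
8.7 [0.53081782 0.26828787 0.30979071] [3.05952156 0.70969893 0.01037864] 0.06059317837080243
[276.07645585 165.30056025]
186 95
```

View pics/w2z.png

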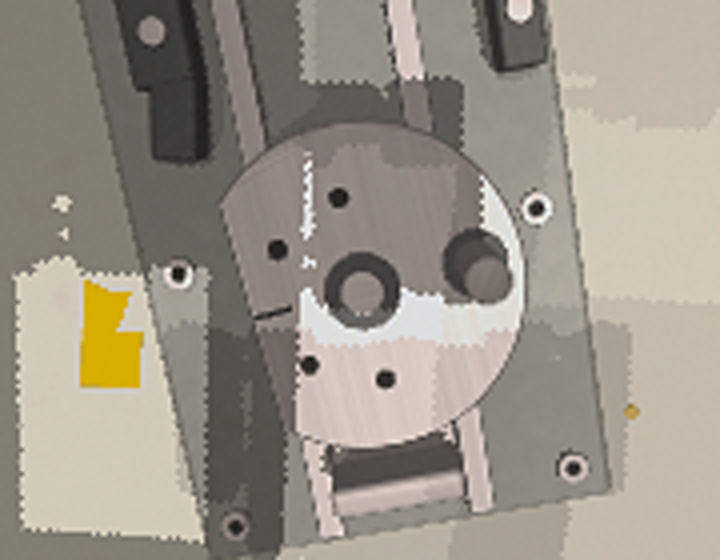

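View pics/w2b.png

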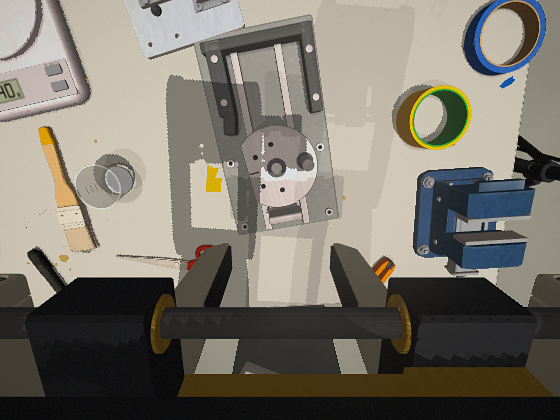

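The flat edge runs from (220,207) to (295,437) in the zoomed picture. I'll compare its direction with the dock's edges, the rails and the screws.

Run:
```python
from h import *
import pickle
w=pickle.load(open('w2.pkl','rb'))
z=lambda x,y:np.array([186+x/4,95+y/4])
def ang(n,a,b,zz):
    A,B=onz(w,z(*a),zz),onz(w,z(*b),zz); print(n,A.round(4),B.round(4),np.linalg.norm(A-B).round(4),np.degrees(np.arctan2(*(A-B)[[1,0]])).round(2))
ang('flat',(220,207),(295,437),.045)
ang('edgeL',(82,0),(208,545),.012)
ang('edgeR',(553,60),(607,488),.012)
ang('screwsL',(179,274),(235,527),.012)
ang('screwsR',(537,208),(572,468),.012)
ang('railR',(388,0),(490,505),.02)
ang('railL',(240,150),(325,535),.02)
ang('tabtop',(335,503),(468,475),.062)
ang('tabtopfar',(335,483),(466,462),.062)
ang('hub-pin',(362,292),(488,278),.055)
print('hub',onz(w,z(362,292),.052),'pin',onz(w,z(488,278),.101))
h=onz(w,z(362,292),.052);p=onz(w,z(488,278),.101);v=h-p;print(np.degrees(np.arctan2(v[1],v[0]))-90,np.linalg.norm(v[:2]))
ang('line',(252,317),(292,308),.045)
```

```text
flat [0.5497 0.3403 0.045 ] [0.4848 0.2806 0.045 ] 0.0882 42.57
edgeL [0.5915 0.4186 0.012 ] [0.418  0.2917 0.012 ] 0.2149 36.18
edgeR [0.649 0.254 0.012] [0.5124 0.1549 0.012 ] 0.1687 35.96
screwsL [0.5155 0.3471 0.012 ] [0.4301 0.2849 0.012 ] 0.1056 36.07
screwsR [0.5989 0.2339 0.012 ] [0.5136 0.1719 0.012 ] 0.1054 35.99
railR [0.64   0.3179 0.02  ] [0.4869 0.1965 0.02  ] 0.1954 38.4
railL [0.569  0.3442 0.02  ] [0.446  0.2509 0.02  ] 0.1544 37.18
tabtop [0.4731 0.2578 0.062 ] [0.504  0.2189 0.062 ] 0.0497 128.51
tabtopfar [0.48   0.2611 0.062 ] [0.5081 0.2218 0.062 ] 0.0483 125.56
hub-pin [0.546  0.2823 0.055 ] [0.5701 0.2444 0.055 ] 0.0448 122.41
hub [0.54565981 0.28209865 0.052     ] pin [0.57336834 0.25089419 0.101     ]
41.60401588838059 0.04173105909992761
line [0.5189 0.3138 0.045 ] [0.5283 0.3021 0.045 ] 0.015 128.74
```

The flat sits about +5.5° (0.1 rad) from parallel. The mouth can correct that, but I'll regrip and trim it.

jog_arm([
  [[0.04, -0.015, -0.05], [0, 0, -0.03], -0.3],
  [[0.07, -0.029, -0.12], [0, 0, -0.06], -0.3],
  [[0.07, -0.029, -0.18], [0, 0, -0.09], -0.3],
  [[0.07, -0.029, -0.22], [0, 0, -0.12], -0.3],
  [[0.07, -0.029, -0.27], [0, 0, -0.14], -0.3],
  [[0.07, -0.029, -0.34], [0, 0, -0.14], -0.3],
  [[0.07, -0.029, -0.4], [0, 0, -0.14], -0.2],
  [[0.07, -0.029, -0.4], [0, 0, -0.14], 0.2],
  [[0.07, -0.029, -0.4], [0, 0, -0.14], 1],
  [[0.07, -0.029, -0.4], [0, 0, -0.14], 1],
])

```text
t: 10.0
tool_pos: [0.5742, 0.2511, 0.0712]
orientation: [3.069, -0.665, 0.011]
force: [0.8, -0.4, 0.6]
opening: 0.0303
```

jog_arm([
  [[0, 0, 0], [0, 0, 0], 1],
  [[0, 0, 0], [0, 0, 0], 1],
  [[0, 0, 0], [0, 0, 0], 1],
  [[0, 0, 0], [0, 0, 0], 1],
])

```text
t: 10.5
tool_pos: [0.5754, 0.2512, 0.0729]
orientation: [3.07, -0.666, 0.015]
force: [0.3, -2.4, 6.4]
opening: 0.0155
```

jog_arm([
  [[-0.002, -0.002, 0], [0, 0, 0], 1],
  [[-0.004, -0.003, 0], [0, 0, 0], 1],
  [[-0.006, -0.0045, 0], [0, 0, 0], 1],
  [[-0.006, -0.0045, 0], [0, 0, 0], 1],
])

```text
t: 11.0
tool_pos: [0.572, 0.2487, 0.073]
orientation: [-3.07, 0.666, -0.016]
force: [4.3, 2.3, -2.4]
opening: 0.0158
```

jog_arm([
  [[0, 0, 0], [0, 0, 0], 0.5],
  [[0, 0, 0], [0, 0, 0], 0],
  [[0, 0, 0], [0, 0, 0], -0.2],
  [[0, 0, 0.05], [0, 0, 0], -0.3],
  [[0, 0, 0.14], [0, 0, 0.03], -0.3],
  [[-0.02, 0.01, 0.24], [0, 0, 0.06], -0.3],
  [[-0.04, 0.02, 0.34], [0, 0, 0.09], -0.3],
  [[-0.07, 0.03, 0.4], [0, 0, 0.12], -0.3],
  [[-0.07, 0.03, 0.4], [0, 0, 0.16], -0.3],
  [[-0.07, 0.03, 0.4], [0, 0, 0.17], -0.3],
])

```text
t: 12.25
tool_pos: [0.53, 0.2669, 0.3141]
orientation: [-2.974, -0.996, -0.016]
force: [-0.5, 0.2, 0.2]
opening: 0.0603
```

Run:
```python
from h import *
import pickle
c,s=wsnap('w3.png'); pickle.dump(c,open('w3.pkl','wb')); print(s['t'],s['tool_pos'],s['orientation'],s['opening'])
im=cv2.imread('pics/w3.png')
h=proj(c,[.546,.283,.045])[0]
x,y=int(h[0])-90,max(0,int(h[1])-70); print(x,y)
cv2.imwrite('pics/w3z.png',cv2.resize(im[y:y+140,x:x+180],None,fx=4,fy=4,interpolation=cv2.INTER_CUBIC))
```

```text
12.25 [0.53000731 0.26685103 0.31407919] [-2.97364202 -0.99629551 -0.0159244 ] 0.06029978876750314
189 95
```

View pics/w3z.png

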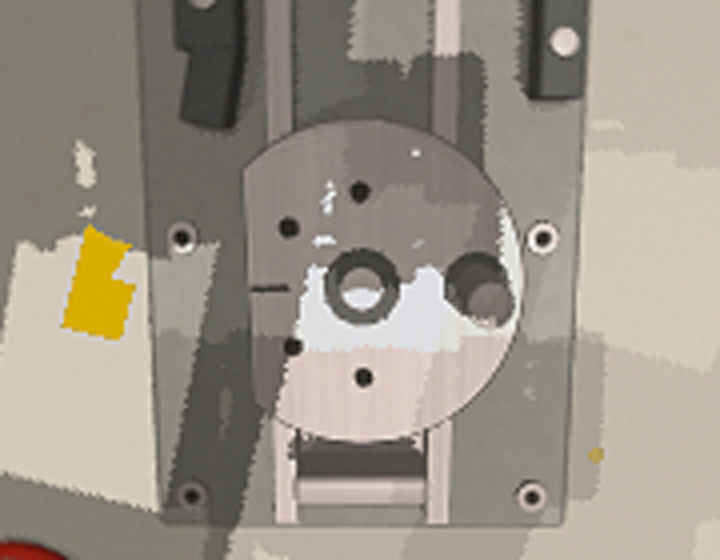

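Run:
```python
from h import *
import pickle
w=pickle.load(open('w3.pkl','rb'))
z=lambda x,y:np.array([189+x/4,95+y/4])
def ang(n,a,b,zz):
    A,B=onz(w,z(*a),zz),onz(w,z(*b),zz); print(n,A.round(4),B.round(4),np.linalg.norm(A-B).round(4),np.degrees(np.arctan2(*(A-B)[[1,0]])).round(2))
ang('flat',(243,170),(255,400),.045)
ang('line',(250,288),(288,288),.045)
ang('edgeL',(137,10),(163,520),.012)
ang('screwsL',(182,238),(191,496),.012)
ang('screwsR',(543,238),(532,497),.012)
ang('tabtopnear',(300,500),(428,500),.062)
ang('tabtopfar',(300,480),(428,480),.062)
ang('taplowcheck',(300,500),(428,500),.03)
h=onz(w,z(362,288),.052);p=onz(w,z(491,303),.101);v=h-p;print(h,p,np.degrees(np.arctan2(v[1],v[0]))-90,np.linalg.norm(v[:2]))
```

```text
flat [0.553  0.3407 0.045 ] [0.4872 0.2884 0.045 ] 0.084 38.48
line [0.5203 0.3143 0.045 ] [0.5287 0.3032 0.045 ] 0.0139 127.04
edgeL [0.5733 0.4075 0.012 ] [0.4146 0.2873 0.012 ] 0.1991 37.13
screwsL [0.5147 0.3468 0.012 ] [0.4302 0.2839 0.012 ] 0.1053 36.63
screwsR [0.5994 0.2345 0.012 ] [0.5149 0.1711 0.012 ] 0.1057 36.88
tabtopnear [0.4705 0.254  0.062 ] [0.499  0.2163 0.062 ] 0.0473 127.06
tabtopfar [0.4767 0.2586 0.062 ] [0.5051 0.221  0.062 ] 0.0471 127.06
taplowcheck [0.4612 0.2495 0.03  ] [0.4919 0.2088 0.03  ] 0.051 127.06
[0.54572502 0.28204431 0.052     ] [0.57200033 0.24981317 0.101     ] 39.18743344618943 0.04158410703078988
```

The plate is now only about 1.5–2° from parallel. I'll close the fingers and go down behind the push tab.

jog_arm([
  [[-0.06, -0.045, -0.02], [0, 0, 0], 1],
  [[-0.127, -0.09, -0.05], [0, 0, 0], 1],
  [[-0.127, -0.09, -0.12], [0, 0, 0], 1],
  [[-0.127, -0.09, -0.2], [0, 0, 0], 1],
  [[-0.127, -0.09, -0.28], [0, 0, 0], 1],
  [[-0.127, -0.09, -0.34], [0, 0, 0], 1],
  [[-0.127, -0.09, -0.4], [0, 0, 0], 1],
  [[-0.127, -0.09, -0.455], [0, 0, 0], 1],
  [[-0.127, -0.09, -0.455], [0, 0, 0], 1],
  [[-0.127, -0.09, -0.455], [0, 0, 0], 1],
])

```text
t: 13.55
tool_pos: [0.4544, 0.213, 0.0418]
orientation: [-2.971, -1.003, -0.016]
force: [-0.3, 0.2, 0.6]
opening: 0.0005
```

Run:
```python
from h import *
d={}
for n in('scene','side'): snap(n,n+'2.png')
a=cv2.imread('pics/scene2.png')[170:310,210:380];b=cv2.imread('pics/side2.png')[170:310,210:380]
cv2.imwrite('pics/v2.png',cv2.resize(np.hstack([a,b]),None,fx=2.3,fy=2.3,interpolation=cv2.INTER_CUBIC)); print(robot.read_state()['q'])
```

```text
[0.33203995 0.01799026 1.94247948 0.00582827 1.16886372 1.24894034]
```

View pics/v2.png

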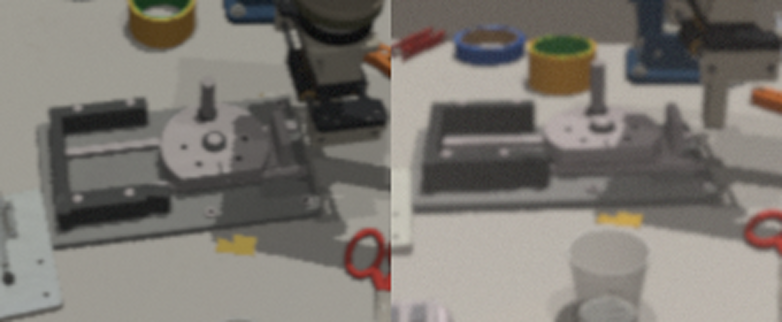

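The fingers are behind the tab and clear of everything. Pushing along dock +x in stages.

jog_arm([
  [[0.016, 0.012, 0], [0, 0, 0], 1],
  [[0.032, 0.024, 0], [0, 0, 0], 1],
  [[0.044, 0.033, 0], [0, 0, 0], 1],
  [[0.056, 0.042, 0], [0, 0, 0], 1],
  [[0.068, 0.051, 0], [0, 0, 0], 1],
  [[0.08, 0.06, 0], [0, 0, 0], 1],
  [[0.08, 0.06, 0], [0, 0, 0], 1],
])

```text
t: 14.52
tool_pos: [0.5041, 0.25, 0.0426]
orientation: [-2.97, -1.004, -0.022]
force: [0.4, -0.7, -0.6]
opening: 0.0005
```

jog_arm([
  [[0.01, 0.0075, 0], [0, 0, 0], 1],
  [[0.02, 0.015, 0], [0, 0, 0], 1],
  [[0.03, 0.0225, 0], [0, 0, 0], 1],
  [[0.04, 0.03, 0], [0, 0, 0], 1],
])

```text
t: 15.02
tool_pos: [0.5283, 0.2681, 0.0423]
orientation: [-2.971, -1.004, -0.021]
force: [-3.3, -5.0, -0.3]
opening: 0.0005
```

Run:
```python
from h import *
for n in('scene','side'): snap(n,n+'3.png')
a=cv2.imread('pics/scene3.png')[170:310,210:380];b=cv2.imread('pics/side3.png')[170:310,210:380]
cv2.imwrite('pics/v3.png',cv2.resize(np.hstack([a,b]),None,fx=2.3,fy=2.3,interpolation=cv2.INTER_CUBIC)); print(robot.read_state()['force'])
```

```text
[-0.58627643  0.73447198  0.39666762]
```

View pics/v3.png

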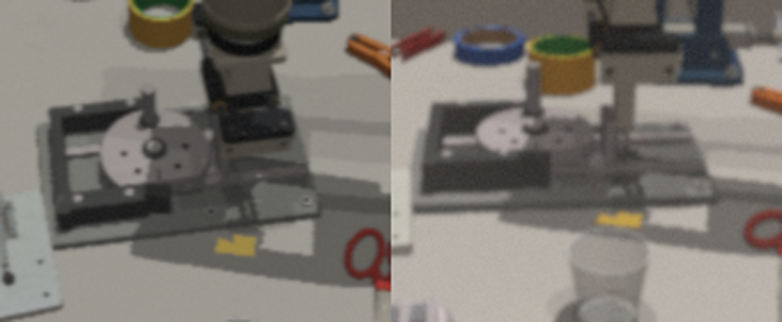

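The plate is entering the slot along the fence with small forces. Continuing.

jog_arm([
  [[0.01, 0.0075, 0], [0, 0, 0], 1],
  [[0.02, 0.015, 0], [0, 0, 0], 1],
  [[0.028, 0.021, 0], [0, 0, 0], 1],
  [[0.035, 0.0263, 0], [0, 0, 0], 1],
  [[0.04, 0.03, 0], [0, 0, 0], 1],
])

```text
t: 15.75
tool_pos: [0.5533, 0.2869, 0.0426]
orientation: [-2.97, -1.004, -0.023]
force: [-2.6, -4.2, 0.5]
opening: 0.0002
```

jog_arm([
  [[0.004, 0.003, 0], [0, 0, 0], 1],
  [[0.008, 0.006, 0], [0, 0, 0], 1],
  [[0.011, 0.008, 0], [0, 0, 0], 1],
  [[0.011, 0.008, 0], [0, 0, 0], 1],
])

```text
t: 16.25
tool_pos: [0.5551, 0.2882, 0.0426]
orientation: [-2.973, -1.005, -0.003]
force: [-29.9, -22.7, 27.4]
opening: 0.0008
```

It stopped with about 37 N, at an estimated slide of about 0.1, which matches the end stop. Backing off, rising and checking.

jog_arm([
  [[-0.016, -0.012, 0], [0, 0, 0], 1],
  [[-0.064, -0.048, 0], [0, 0, 0], 1],
  [[-0.08, -0.06, 0.08], [0, 0, 0], 1],
  [[-0.08, -0.06, 0.18], [0, 0, 0], 1],
  [[-0.08, -0.06, 0.28], [0, 0, 0], 1],
  [[-0.06, -0.045, 0.38], [0, 0, 0], 1],
  [[-0.04, -0.03, 0.45], [0, 0, 0], 1],
  [[-0.02, -0.015, 0.45], [0, 0, 0], 1],
  [[-0.02, -0.015, 0.45], [0, 0, 0], 1],
])

```text
t: 17.38
tool_pos: [0.5439, 0.2802, 0.3132]
orientation: [-2.972, -1.005, -0.007]
force: [-0.1, 0.4, -0.6]
opening: 0.0003
```

Run:
```python
from h import *
import pickle
c,s=wsnap('w4.png'); pickle.dump(c,open('w4.pkl','wb')); print(s['t'],s['tool_pos'])
im=cv2.imread('pics/w4.png')
h=proj(c,[.58,.31,.045])[0]
x,y=max(0,int(h[0])-90),max(0,int(h[1])-85); print(h,x,y)
cv2.imwrite('pics/w4z.png',cv2.resize(im[y:y+150,x:x+180],None,fx=4,fy=4,interpolation=cv2.INTER_CUBIC))
snap('scene','scene4.png');
```

```text
17.375 [0.54388252 0.28024705 0.31322436]
[280.25361065 147.88791751] 190 62
```

View pics/w4z.png

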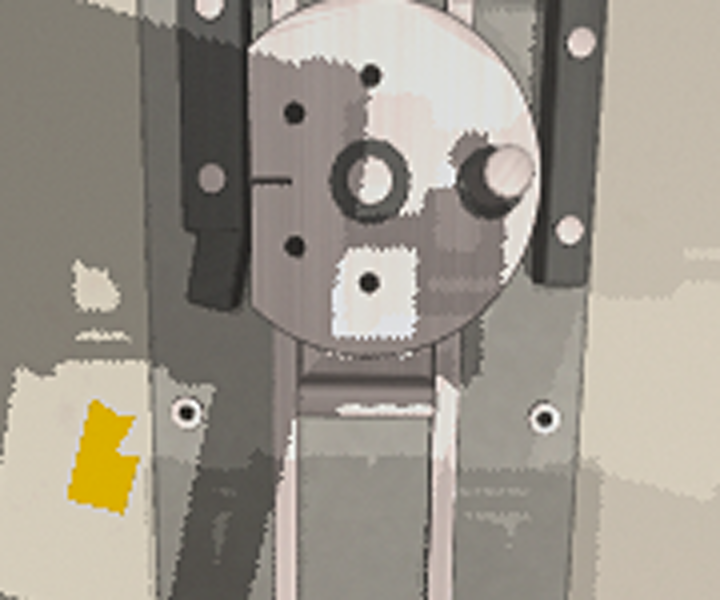

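View pics/scene4.png

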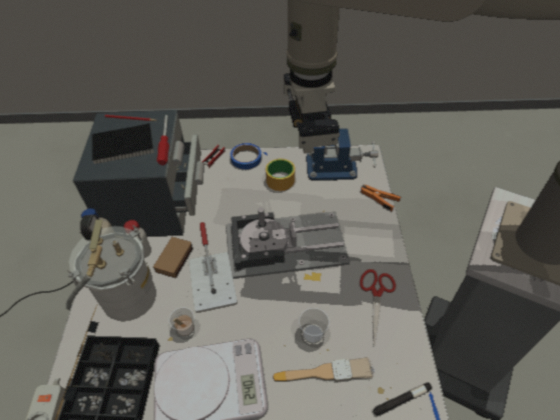

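The wrist view shows the flat lying along the fence, from (247,50) to (250,305). The cup, tape and clamp look unmoved. Now a numeric check of the slide.

Run:
```python
from h import *
import pickle
w=pickle.load(open('w4.pkl','rb')); w3=pickle.load(open('w3.pkl','rb'))
z=lambda x,y:np.array([190+x/4,62+y/4]); z3=lambda x,y:np.array([189+x/4,95+y/4])
m=(onz(w,z(187,413),.012)+onz(w,z(544,418),.012))/2; m3=(onz(w3,z3(182,238),.012)+onz(w3,z3(543,238),.012))/2
d=np.array([.7997,.6004,0]); n=np.array([-.6004,.7997,0])
for c,p,mm in((w3,z3(362,288),m3),(w,z(370,180),m)):
    h=onz(c,p,.052); print('hub',h,'rel screws',(h-mm)@d,(h-mm)@n)
b=onz(w3,z3(362,480),.012)
l=(onz(w3,z3(163,522),.012)+onz(w3,z3(563,526),.012))/2; print('near edge to screws',(m3-l)@d)
A,B=onz(w,z(247,50),.045),onz(w,z(250,303),.045); print('flat ang',np.degrees(np.arctan2(*(A-B)[[1,0]])))
a,b=np.load and (cv2.imread('pics/scene0.png'),cv2.imread('pics/scene4.png'))
robot.read_camera('scene')
for k in('cup_mid','clamp_mid','tape_mid'): print(k,[(x['p'],x['uv']) for x in robot.trace('scene',k)[:2]])
```

```text
hub [0.54572502 0.28204431 0.052     ] rel screws -0.01424993968200839 -6.783051094766872e-05
hub [0.62568962 0.34097704 0.052     ] rel screws 0.08522803578485708 -0.000774616489413691
near edge to screws 0.11749277007824145
flat ang 36.550358446172034
cup_mid [(0.94, [314.0, 328.9])]
clamp_mid [(0.92, [382.3, 195.5])]
tape_mid [(0.65, [263.1, 233.4]), (0.61, [277.4, 169.7])]
```

The slide travelled 99.5 mm and the flat is within about 0.5° of parallel. The bystanders are unmoved. Handing in.

```bash
python3 -c "
from plant import robot
print(robot.close_job())"
```

```text
the job is handed in; nothing more can be done
None
```

The carriage is home with the plate's flat along the fence. I handed the job in at about 17.5 s of the 48 s allowed; the system gave no verdict.

**What I did:**
- I gripped the pin and turned the plate about 95° clockwise in an arc.
- A check showed it still about 5.5° off, so I regripped and trimmed it to about 1.5–2°.
- I then pushed the tab with closed fingers until it stopped against the end stop at about 37 N, and retracted clear.

**Last checks:**
- **Carriage:** the plate's hub moved 99.5 mm relative to the dock's screws, which matches fully home.
- **Flat:** its edge lies at 36.6° against the dock's 36.9°, so it is parallel to within about 0.5°.
- **Robot:** the arm was holding still, clear of everything, with the wrist force at about zero.
- **Bystanders:** the cup and clamp were within 1–2 pixels of where they started. The tape's best detection was a false hit on the plate. Its second-best detection was about 3.5 pixels (6–7 mm) from where it started. The tape looked unmoved in the picture and nothing came near it.

**One disagreement:** my first dock measurements came out 3–5% short of the stated 300 mm. I put this down to imprecise corner picks and relied on the hub, pin and screw points instead.

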